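# Clamp a power supply in the cam fixture

### The arm

A 6-joint arm with a two-finger parallel gripper is mounted at the origin on the work surface. World frame = base frame: x ahead of the robot, y to its left, z up, the work surface at z = 0. Lengths are in mm, angles in rad, forces in N, time in s.
With the tool pointing down it reaches from about 300 to 775 mm from the base axis. Payload 14.6 kg.
Tool frame: the origin (TCP) lies midway between the tips of the shut fingers; the grasp point (between the pads) lies 19 mm behind it; z points along the fingers, y is the line along which they close (so a half turn about z gives the same grasp; the last joint's range is limited). The gripper opens to 94 mm and grips with 3 to 60 N. Pads are 16 mm wide; open, the fingers measure 119 mm over their backs; the gripper's body (75 mm by 177 mm) begins 78 mm behind the grasp point.
Start: joints at [-1.207, 0.3, 1.521, -0, 1.321, -0.067], TCP at [229.671, -499.74, 205.446] pointing down, gripper open.
Joint ranges: [-3.03, 3.03], [-0.79, 2.21], [0.23, 2.52], [-1.04, 4.18], [0, 3.07], [-2.55, 2.55]. Speed limits (rad/s): [2.22, 2.22, 2.57, 3.14, 3.14, 3.14].

### API

Orientations are given as [roll, pitch, yaw] about the fixed x, y, z axes, in that order (R = Rz(yaw) Ry(pitch) Rx(roll)).
In Python, from cell import * gives the robot as it stands. The module is installed in compiled form; this text tells all that it offers.
- The arm moves only by the tool servo_tool, never from a script. Its argument "motion" is a list of rows, each an object of numbers: "wx", "wy", "wz": the turn, a rotation vector about the tool's x, y, z in units of 2 rad (1.0 is 2 rad); "dx", "dy", "dz": the shift along the tool's x, y, z in units of 10 cm (1.0 is 10 cm); "fingers": the closure, from -1 (fully open) to 1 (shut). In form: [{"wx": .., "wy": .., "wz": .., "dx": .., "dy": .., "dz": .., "fingers": ..}, ...]. A call has 1 to 10 rows; each row is the pose to reach, as a shift and turn from the pose commanded when the call began, along the tool's axes at that moment; what a row does not reach only later rows make up. A row lasts 1/10 s, in which the tool goes at most 50 mm and 8.59 degrees, less where a joint would pass 70% of its speed; a pose out of reach is approached as far as the arm can. A call with a number of a shift or a turn outside -1 to 1 is refused whole. A call with a gripper value outside its range is refused whole. The fingers move at their own pace and stop on an object; "newtons" is the grip in N (left out, the last holds). Time passes only in rows, so rows that repeat a pose let the fingers close. It gives the time, the measured TCP pose, the force, the opening and the grip force at its end, in the units of the state.
- read_state(): the state, without advancing time (a new reading comes with each control period).
- camera(name): name is "scene" or "top" or "wrist"; returns a dict with "image" (420x560x3 uint8, red, green, blue), "fx", "fy", "cx", "cy" (pixels), "R" (3x3) and "t" (3): a world point X has camera coordinates R X + t. Camera axes: x right, y down, z forward; pixel columns grow to the right and rows downward; lengths in mm; the calibration is good to about 2 mm. A picture is of the moment at which its call begins. There is no depth.
- sign_off(): hands the job in; it is judged then, once.
Trained networks look in a picture, given as the dict that the camera call returned (one of the last four; its "shot" number tells which), for a name from the list of things; names that differ only in an ending like _2 or _b are one class to them, and where a whole thing is asked for, a point or a joint stands for the part that bears it (a point fixed in the world has none). Each returns a list of dicts, best first, with "conf" (0 to 1); they miss things now and then, are a little off and sometimes report something else, mostly with a low value. They report only what shows in the picture. A call takes as long as a camera call. They do not tell look-alikes from the thing itself.
- spot_in(query, picture): "location" ([column, row] in pixels, amid what is visible of it).
- trace(query, picture): "pixels" (420x560 bool, what is visible of it) and "location" ([column, row] in pixels, amid what is visible of it).
The state is a dict: "clock": time; "joints": joint angles; "qd": joint speeds; "effort": joint torques, N m; "eef_pos": TCP position; "eef_rot": TCP orientation; "wrist_force": force on the tool from outside, world axes, zero at the start; "moment": the same for the moment, N m; "finger_gap": finger opening in mm; "finger_force": force on a finger pad.
Only numpy, scipy, OpenCV 4.12 (cv2) and the standard library are available. Lean on these libraries where they do the work, as an engineer would, in place of code of your own. Each camera call takes 0.05 s, during which the arm holds its last target. There are 200 camera calls.

### The job

Clamp the power supply for dismantling: first, with the cam lever still down, swing the hold-down bar shut over it until its end rests fully in the catch. Then turn the cam lever up to the point where it lifts the platen highest, not past it, so that the unit is pressed against the bar. The lever springs back if let go, so finish while still holding it there, and leave the other things on the table and fixture undisturbed.

Things in the scene. Friction and masses are not known exactly. Their poses are not given: they have to be found in the camera images.
- jig: the clamping fixture, fixed to the table: grey base plate 240 x 140 x 12 mm. Origin at the centre of the plate's underside (table height), z up. Its x axis runs from the catch (x = -75 mm) to the bar's hinge post (x = +85 mm); the lever is on its -y side, the bar opens to its +y side. Eight steel pins 113 mm high keep the unit in place
- catch (a point): middle of the slot of the steel catch that takes the end of the bar (fixture x = -75, y = 0, 122 mm above the table). The catch is 24 mm long along x, 34 mm wide, 137 mm high; the slot is open to the fixture's +y and to both x sides, with a lip above
- hold_bar (a joint): angle of the steel hold-down bar about its upright hinge (rad): 0 = closed, its end against the back of the catch slot (hard stop); grows as the bar swings out to the fixture's +y side, 1.9 at most (clockwise seen from above). Starts open by 0.8 to 1.7. Friction alone (about 0.1 N m) keeps it where it is left
- bar_hinge (a point): a point on the hinge axis of the hold-down bar (fixture x = 85, y = 0, 122 mm above the table). The bar lies flat, 18 mm wide, 8 mm thick, its underside 118 mm above the table, and reaches 165 mm from this axis. At angle 0 it points along the fixture's -x
- bar_knob (a point): middle of the upright black round knob on the bar: 22 mm diameter, 30 mm high, from 126 to 156 mm above the table, this point at 141 mm, 90 mm from the hinge axis
- cam_lever (a joint): angle of the cam lever (rad): 0 = down on its stop, pointing to the fixture's -x, 0.17 rad above level; grows as the grip goes up and over towards +x. The platen is highest at 1.40, lever straight up; beyond that it sinks again; far stop at 2.0. A spring turns the lever back down when let go (0.07 N m at 0, 0.2 N m at the top, i.e. 2 N at the grip)
- lever_axle (a point): the point on the cam lever's axle from which the lever arm rises: fixture x = 0, y = -100, 50 mm above the table. The axle runs along the fixture's y axis
- lever_grip (a point): centre of the black crossbar grip (level cylinder along the fixture's y axis, 32 mm long, 28 mm diameter, flat ends) on the end of the lever (a 10 mm steel rod), 100 mm from the axle; 67 mm above the table with the lever down, 150 mm when straight up. Pinched from above by its flat ends, it turns between the pads
- follower (a joint): lift of the cam follower under the platen (m): 0 with the lever down, 0.010 at the highest point
- platen_top (a point): centre of the top of the aluminium platen (80 x 50 mm) that carries the supply unit, 88 mm above the table with the lever down. It sits on short springs on the follower and gives 4 mm when the unit meets the closed bar
- supply_unit: the power supply unit to be clamped: flat aluminium box 90 x 56 x 24 mm, 0.18 to 0.35 kg, lying loose on the platen between the pins. Origin at the centre of its underside. Its top is 6 mm below the closed bar until the cam lifts it
- relay: black relay block 26 x 20 x 18 mm, lying loose on the fixture's base plate; a bystander, origin at its underside
- nut: steel ring nut, 22 mm across, 8 mm high, lying loose on the fixture's base plate; a bystander
- screwdriver: screwdriver lying on the table on the lever side of the fixture; a bystander
- wrench: wrench lying on the table on the side of the fixture to which the bar opens; a bystander
- cleaner: closed white bottle, 60 mm diameter, 160 mm high, standing on the lever side of the fixture; a bystander
- screw_cup: open grey cup, 70 mm diameter, 70 mm high, standing on the side to which the bar opens; a bystander
- hammer: hammer lying to the robot's left; a bystander
Things that resemble listed ones, but are neither listed nor needed, are in the scene too. Several things have the shape of the supply_unit; the one meant has the colours described above.

How it is judged:
By the outcome, as a careful person would: the job done as asked, in the order asked, and still so for the second after the job is handed in, while the arm keeps its last pose, push and grip.
It also fails if it takes over 50 s, if anything falls off the work surface, if the arm or the gripper's body presses on something with over 40 N, if the wrist force passes 120 N, or if a joint passes its speed limit or range.

## Working session

There is one attempt and no reset: what is moved stays moved. The work goes in short steps, Python scripts to look and compute and a tool call to move; the robot and the scene stay as the last step left them, time stands still between calls to the robot, and variables do not carry over. Pictures are saved under pics/ and viewed, at most 10 in all, crops included, and the job is handed in when it is done.

Besides the shell and the picture viewer there is one more tool, called by a JSON object that holds its "method" and its "body". servo_tool: Moves the arm, as the interface text tells. Its arguments: {"type":"object","properties":{"motion":{"type":"array","items":{"type":"object","properties":{"wx":{"type":"number"},"wy":{"type":"number"},"wz":{"type":"number"},"dx":{"type":"number"},"dy":{"type":"number"},"dz":{"type":"number"},"fingers":{"type":"number"}}}},"newtons":{"type":"number"}},"required":["motion"]}

```bash
mkdir -p pics; cat > h.py <<'E'
import numpy as np, cv2
from cell import *
def save(p,n): cv2.imwrite('pics/'+n+'.png',p["image"][:,:,::-1])
def proj(p,X):
    c=np.asarray(p["R"])@np.asarray(X,float)+np.asarray(p["t"]); return np.array([p["fx"]*c[0]/c[2]+p["cx"],p["fy"]*c[1]/c[2]+p["cy"]])
def onz(p,uv,z):
    R=np.asarray(p["R"]);t=np.asarray(p["t"]); d=R.T@np.array([(uv[0]-p["cx"])/p["fx"],(uv[1]-p["cy"])/p["fy"],1]); o=-R.T@t
    return o+d*(z-o[2])/d[2]
E
python3 - <<'E'
from h import *
s=camera("scene");t=camera("top")
im=np.hstack([s["image"],t["image"]])
save(s,"s1");save(t,"t1")
for n,p in(("s",s),("t",t)):
  for q in ["jig","hold_bar","bar_knob","lever_grip","cam_lever","supply_unit","relay","nut","cleaner","screw_cup","screwdriver","catch","bar_hinge"]:
    print(n,q,[(np.round(d["location"]).astype(int).tolist(),round(d["conf"],2)) for d in spot_in(q,p)][:4])
print(read_state())
E
```

```text
s jig [([240, 275], 0.82)]
s hold_bar [([283, 236], 0.56)]
s bar_knob [([201, 318], 0.72), ([283, 236], 0.67)]
s lever_grip [([215, 284], 0.82)]
s cam_lever [([129, 346], 0.74), ([219, 283], 0.62), ([199, 320], 0.59)]
s supply_unit [([153, 267], 0.82), ([238, 233], 0.71), ([299, 329], 0.66), ([236, 251], 0.65)]
s relay []
s nut [([217, 284], 0.57), ([232, 265], 0.49)]
s cleaner [([238, 276], 0.74), ([199, 318], 0.62), ([207, 287], 0.17)]
s screw_cup [([304, 236], 0.95)]
s screwdriver [([129, 344], 0.73)]
s catch [([279, 237], 0.66), ([239, 276], 0.64)]
s bar_hinge [([280, 234], 0.72)]
t jig [([338, 222], 0.57)]
t hold_bar [([326, 180], 0.66), ([421, 198], 0.6)]
t bar_knob [([321, 183], 0.56)]
t lever_grip [([391, 233], 0.88)]
t cam_lever [([389, 230], 0.77), ([266, 188], 0.66), ([323, 183], 0.28)]
t supply_unit [([290, 261], 0.87), ([377, 294], 0.84), ([366, 142], 0.84), ([355, 215], 0.79)]
t relay []
t nut []
t cleaner [([424, 198], 0.89), ([391, 235], 0.38)]
t screw_cup [([266, 190], 0.89)]
t screwdriver [([452, 247], 0.92), ([264, 193], 0.62)]
t catch [([345, 222], 0.85)]
t bar_hinge [([323, 184], 0.94), ([344, 220], 0.63)]
{'clock': 1.4, 'joints': array([-1.20659153e+00,  2.99913330e-01,  1.52098697e+00,  1.06688914e-06,
        1.32069500e+00, -6.66005673e-02]), 'qd': array([ 0.00196452,  0.00039164,  0.00065038, -0.00294967,  0.00051268,
        0.00061492]), 'effort': array([-7.37380687e-04, -5.31657708e+01, -3.52920163e+01,  7.08326418e-02,
        2.12499930e-02, -7.88650084e-06]), 'eef_pos': array([ 229.67767198, -499.74463259,  205.44378543]), 'eef_rot': array([-3.14159009e+00, -1.20693421e-06,  4.30805097e-01]), 'wrist_force': array([-0.2699839 , -0.5678467 ,  1.23677405]), 'moment': array([-0.01922489,  0.06006439, -0.01049806]), 'finger_force': 0.0, 'finger_gap': 94.09139088945622}
```

View pics/s1.png

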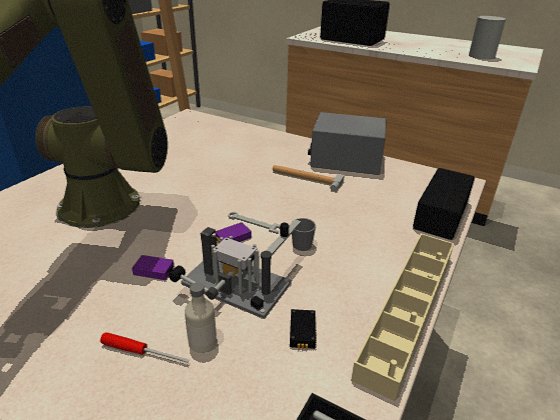

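View pics/t1.png

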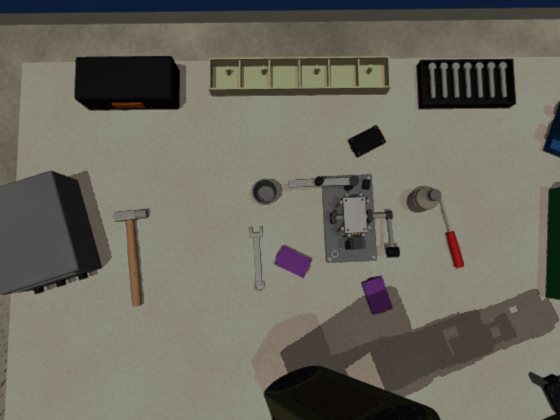

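The scene view shows the jig at about (240,275), with the cleaner in front of it at (202,320) and the cup at (304,236). In the top view the jig is at (350,218), with the bar pointing left: its end is at (290,183), the knob at (320,182) and the hinge near (354,181). The lever grip is at (392,251), on the lever's -x side. There are four look-alikes of the supply unit: purple boxes at (293,261) and (377,294), a black one at (366,141), and the aluminium one on the platen at (355,215), which is the one meant. Next is a close crop.

```bash
cat > fit.py <<'E'
from h import *
t=camera("top")
c=t["image"][160:275,280:410]; cv2.imwrite('pics/t2.png',cv2.resize(c,None,fx=5,fy=5,interpolation=cv2.INTER_CUBIC)[:,:,::-1])
for uv in [(323,176),(373,175),(377,261),(327,262)]: print(onz(t,uv,12).round(1))
print('knob',onz(t,(320.5,182),156).round(1),'grip',onz(t,(392,251),67).round(1))
print(np.linalg.norm(onz(t,(300,200),0)-onz(t,(301,200),0)), (-np.array(t["R"]).T@t["t"]).round())
E
python3 fit.py
```

```text
[701.3 -15.   12. ]
[ 702.6 -154.4   12. ]
[ 464.4 -157.6   12. ]
[463.4 -20.9  12. ]
knob [661.6   5.1 156. ] grip [ 490.9 -186.3   67. ]
2.7970514594167426 [ 486.  103. 1256.]
```

View pics/t2.png

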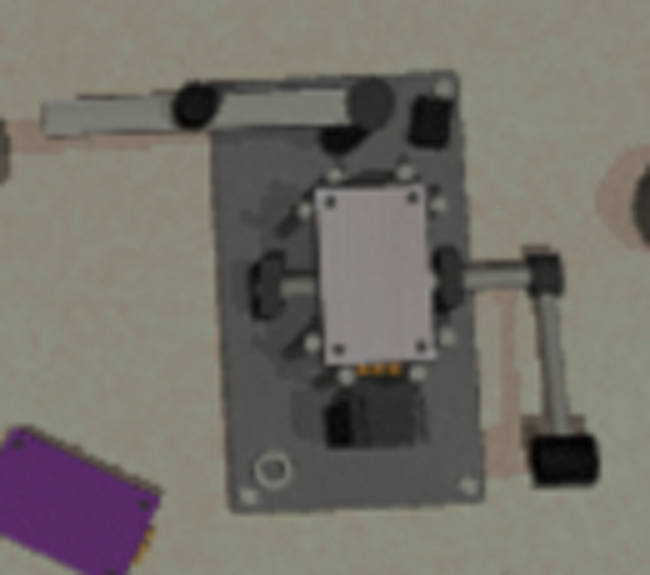

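The crop confirms the aluminium unit on the platen. Plate corners are at crop (210,80), (458,70), (484,500) and (230,513). The knob is at (196,105), the hinge post top at (370,102) and the grip at (564,460). I'll fit the jig pose from these.

```bash
cat > fit2.py <<'E'
from h import *
from scipy.optimize import least_squares
t=camera("top")
C=lambda a:np.array(a)/5.+[280,160]-0.4
F=lambda p,X:np.array([p[0]+np.cos(p[2])*X[0]-np.sin(p[2])*X[1],p[1]+np.sin(p[2])*X[0]+np.cos(p[2])*X[1],X[2]])
g=[-100*np.cos(.17),-100,67]
def res(p):
    a=p[3]; m=[((120,70,12),(210,80)),((120,-70,12),(458,70)),((-120,-70,12),(484,500)),((-120,70,12),(230,513)),
     ((85-90*np.cos(a),90*np.sin(a),156),(194,102)),((85-163*np.cos(a),163*np.sin(a),126),(43,118)),(g,(564,460)),((0,-100,50),(545,275))]
    return np.concatenate([proj(t,F(p,x))-C(u) for x,u in m])
r=least_squares(res,[583,-87,0,1.5],x_scale=[10,10,.1,.1]);p=r.x
print(p.round(3),r.fun.round(1))
a=p[3]
for n,x in [('hinge',(85,0,122)),('knob',(85-90*np.cos(a),90*np.sin(a),141)),('knobmid',(85-90*np.cos(a/2),90*np.sin(a/2),141)),('knob0',(-5,0,141)),('grip',g),('axle',(0,-100,50)),('catch',(-75,0,122))]: print(n,F(p,x).round(1))
np.save('p.npy',p)
E
python3 fit2.py
```

```text
[ 5.84922e+02 -8.33060e+01  3.20000e-02  1.56800e+00] [-0.6 -0.  -0.1 -0.2  0.4  0.4  0.1  0.1  0.3 -0.1  0.7 -0.  -0.3 -0.1
 -0.6 -0. ]
hinge [669.9 -80.6 122. ]
knob [666.7   9.4 141. ]
knobmid [604.1 -19.1 141. ]
knob0 [579.9 -83.5 141. ]
grip [ 489.6 -186.4   67. ]
axle [ 588.1 -183.3   50. ]
catch [510.  -85.7 122. ]
```

{"method": "servo_tool", "body": {"motion": [{"dx":1,"dy":-1,"dz":-0.3,"wz":-0.585,"fingers":-1},{"dx":1,"dy":-1,"dz":-0.3,"wz":-0.585,"fingers":-1},{"dx":1,"dy":-1,"dz":-0.3,"wz":-0.585,"fingers":-1},{"dx":1,"dy":-1,"dz":-0.3,"wz":-0.585,"fingers":-1},{"dx":1,"dy":-1,"dz":-0.3,"wz":-0.585,"fingers":-1},{"dx":1,"dy":-1,"dz":-0.3,"wz":-0.585,"fingers":-1},{"dx":1,"dy":-1,"dz":-0.3,"wz":-0.585,"fingers":-1},{"dx":1,"dy":-1,"dz":-0.3,"wz":-0.585,"fingers":-1},{"dx":1,"dy":-1,"dz":-0.3,"wz":-0.585,"fingers":-1}]}}

```text
schema error: expected keys wx, wy, wz, dx, dy, dz, fingers
```

All keys are required in each row.

{"method": "servo_tool", "body": {"motion": [{"wx":0,"wy":0,"wz":-0.585,"dx":1,"dy":-1,"dz":-0.3,"fingers":-1},{"wx":0,"wy":0,"wz":-0.585,"dx":1,"dy":-1,"dz":-0.3,"fingers":-1},{"wx":0,"wy":0,"wz":-0.585,"dx":1,"dy":-1,"dz":-0.3,"fingers":-1},{"wx":0,"wy":0,"wz":-0.585,"dx":1,"dy":-1,"dz":-0.3,"fingers":-1},{"wx":0,"wy":0,"wz":-0.585,"dx":1,"dy":-1,"dz":-0.3,"fingers":-1},{"wx":0,"wy":0,"wz":-0.585,"dx":1,"dy":-1,"dz":-0.3,"fingers":-1},{"wx":0,"wy":0,"wz":-0.585,"dx":1,"dy":-1,"dz":-0.3,"fingers":-1},{"wx":0,"wy":0,"wz":-0.585,"dx":1,"dy":-1,"dz":-0.3,"fingers":-1},{"wx":0,"wy":0,"wz":-0.585,"dx":1,"dy":-1,"dz":-0.3,"fingers":-1}]}}

```text
clock: 2.4
eef_pos: [278.8, -367.1, 235.5]
eef_rot: [3.142, 0.0, 1.603]
wrist_force: [-0.5, 0.2, 0.5]
finger_gap: 94.1
finger_force: 0.0
```

{"method": "servo_tool", "body": {"motion": [{"wx":0,"wy":0,"wz":0,"dx":0.91,"dy":1,"dz":0,"fingers":-1},{"wx":0,"wy":0,"wz":0,"dx":0.91,"dy":1,"dz":0,"fingers":-1},{"wx":0,"wy":0,"wz":0,"dx":0.91,"dy":1,"dz":0,"fingers":-1},{"wx":0,"wy":0,"wz":0,"dx":0.91,"dy":1,"dz":0,"fingers":-1}]}}

```text
clock: 2.8
eef_pos: [378.0, -270.8, 235.5]
eef_rot: [3.141, -0.0, 1.601]
wrist_force: [0.4, 0.2, -0.3]
finger_gap: 94.0
finger_force: 0.0
```

{"method": "servo_tool", "body": {"motion": [{"wx":0,"wy":0,"wz":0,"dx":0.91,"dy":1,"dz":0,"fingers":-1},{"wx":0,"wy":0,"wz":0,"dx":0.91,"dy":1,"dz":0,"fingers":-1},{"wx":0,"wy":0,"wz":0,"dx":0.91,"dy":1,"dz":0,"fingers":-1},{"wx":0,"wy":0,"wz":0,"dx":0.91,"dy":1,"dz":0,"fingers":-1}]}}

```text
clock: 3.2
eef_pos: [474.8, -177.3, 235.1]
eef_rot: [-3.141, -0.0, 1.601]
wrist_force: [0.4, -1.3, -0.8]
finger_gap: 94.0
finger_force: 0.0
```

{"method": "servo_tool", "body": {"motion": [{"wx":0,"wy":0,"wz":0,"dx":0.91,"dy":1,"dz":0,"fingers":-1},{"wx":0,"wy":0,"wz":0,"dx":0.91,"dy":1,"dz":0,"fingers":-1},{"wx":0,"wy":0,"wz":0,"dx":0.91,"dy":1,"dz":0,"fingers":-1},{"wx":0,"wy":0,"wz":0,"dx":0.91,"dy":1,"dz":0,"fingers":-1}]}}

```text
clock: 3.6
eef_pos: [571.8, -83.7, 234.7]
eef_rot: [-3.141, -0.0, 1.601]
wrist_force: [-0.1, -0.6, 0.2]
finger_gap: 93.8
finger_force: 0.0
```

{"method": "servo_tool", "body": {"motion": [{"wx":0,"wy":0,"wz":0,"dx":0.91,"dy":1,"dz":0,"fingers":-1},{"wx":0,"wy":0,"wz":0,"dx":0.91,"dy":1,"dz":0,"fingers":-1},{"wx":0,"wy":0,"wz":0,"dx":0.91,"dy":1,"dz":0,"fingers":-1},{"wx":0,"wy":0,"wz":0,"dx":0.91,"dy":1,"dz":0,"fingers":-1},{"wx":0,"wy":0,"wz":0,"dx":0.91,"dy":1,"dz":0,"fingers":-1}]}}

```text
clock: 4.1
eef_pos: [667.3, 7.4, 234.9]
eef_rot: [-3.14, 0.0, 1.599]
wrist_force: [-0.6, -0.3, 0.9]
finger_gap: 94.1
finger_force: 0.0
```

```bash
python3 - <<'E'
from h import *
w=camera("wrist");save(w,"w1")
for q in["bar_knob","hold_bar"]: print(q,[(d["location"],d["conf"],onz(w,d["location"],148).round(1)) for d in spot_in(q,w)])
print(proj(w,(666.7,9.4,156)), read_state()["eef_pos"])
E
```

```text
bar_knob [([281.2, 206.5], 0.62, array([668.8,  14.1, 148. ])), ([243.4, 402.1], 0.3, array([ 639.1, -178.1,  148. ]))]
hold_bar [([282.0, 210.7], 0.6, array([669.5,  10.6, 148. ]))]
[278.28630338 215.22863156] [667.10513679   6.98348794 235.92807416]
```

View pics/w1.png

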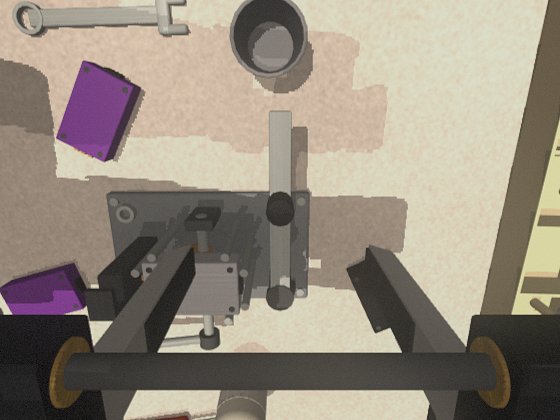

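The wrist view shows the knob at (280,208), centred between the open fingers, with the hinge post at (280,297). It agrees with the fit to a few mm, so I'll descend and close.

{"method": "servo_tool", "body": {"motion": [{"wx":0,"wy":0,"wz":0,"dx":0.04,"dy":0,"dz":0.4,"fingers":-1},{"wx":0,"wy":0,"wz":0,"dx":0.04,"dy":0,"dz":0.8,"fingers":-1},{"wx":0,"wy":0,"wz":0,"dx":0.04,"dy":0,"dz":1,"fingers":-1},{"wx":0,"wy":0,"wz":0,"dx":0.04,"dy":0,"dz":1,"fingers":0},{"wx":0,"wy":0,"wz":0,"dx":0.04,"dy":0,"dz":1,"fingers":1},{"wx":0,"wy":0,"wz":0,"dx":0.04,"dy":0,"dz":1,"fingers":1},{"wx":0,"wy":0,"wz":0,"dx":0.04,"dy":0,"dz":1,"fingers":1},{"wx":0,"wy":0,"wz":0,"dx":0.04,"dy":0,"dz":1,"fingers":1}], "newtons": 15}}

```text
clock: 5.05
eef_pos: [667.9, 12.6, 136.5]
eef_rot: [3.14, 0.0, 1.601]
wrist_force: [0.2, 1.7, -0.9]
finger_gap: 57.4
finger_force: 0.0
```

{"method": "servo_tool", "body": {"motion": [{"wx":0,"wy":0,"wz":0,"dx":0,"dy":0,"dz":0,"fingers":1},{"wx":0,"wy":0,"wz":0,"dx":0,"dy":0,"dz":0,"fingers":1},{"wx":0,"wy":0,"wz":0,"dx":0,"dy":0,"dz":0,"fingers":1},{"wx":0,"wy":0,"wz":0,"dx":0,"dy":0,"dz":0,"fingers":1},{"wx":0,"wy":0,"wz":0,"dx":0,"dy":0,"dz":0,"fingers":1},{"wx":0,"wy":0,"wz":0,"dx":0,"dy":0,"dz":0,"fingers":1}]}}

```text
clock: 5.65
eef_pos: [667.5, 12.7, 135.4]
eef_rot: [-3.142, -0.0, 1.601]
wrist_force: [0.3, 0.5, 0.4]
finger_gap: 21.8
finger_force: 15.0
```

{"method": "servo_tool", "body": {"motion": [{"wx":0,"wy":0,"wz":-0.0675,"dx":-0.008,"dy":-0.123,"dz":0,"fingers":1},{"wx":0,"wy":0,"wz":-0.135,"dx":-0.033,"dy":-0.244,"dz":0,"fingers":1},{"wx":0,"wy":0,"wz":-0.2025,"dx":-0.074,"dy":-0.361,"dz":0,"fingers":1},{"wx":0,"wy":0,"wz":-0.27,"dx":-0.13,"dy":-0.47,"dz":0,"fingers":1},{"wx":0,"wy":0,"wz":-0.3375,"dx":-0.201,"dy":-0.572,"dz":0,"fingers":1},{"wx":0,"wy":0,"wz":-0.405,"dx":-0.284,"dy":-0.663,"dz":0,"fingers":1},{"wx":0,"wy":0,"wz":-0.4725,"dx":-0.379,"dy":-0.742,"dz":0,"fingers":1},{"wx":0,"wy":0,"wz":-0.54,"dx":-0.484,"dy":-0.807,"dz":0,"fingers":1},{"wx":0,"wy":0,"wz":-0.6075,"dx":-0.596,"dy":-0.858,"dz":0,"fingers":1},{"wx":0,"wy":0,"wz":-0.675,"dx":-0.715,"dy":-0.893,"dz":0,"fingers":1}]}}

```text
clock: 6.65
eef_pos: [579.2, -61.3, 135.4]
eef_rot: [3.141, -0.003, 2.957]
wrist_force: [-5.7, 2.1, 2.2]
finger_gap: 21.2
finger_force: 15.0
```

{"method": "servo_tool", "body": {"motion": [{"wx":0,"wy":0,"wz":-0.05,"dx":-0.005,"dy":-0.09,"dz":0,"fingers":1},{"wx":0,"wy":0,"wz":-0.09,"dx":-0.015,"dy":-0.16,"dz":0,"fingers":1},{"wx":0,"wy":0,"wz":-0.1,"dx":-0.018,"dy":-0.182,"dz":0,"fingers":1},{"wx":0,"wy":0,"wz":-0.109,"dx":-0.022,"dy":-0.198,"dz":0,"fingers":1},{"wx":0,"wy":0,"wz":-0.109,"dx":-0.022,"dy":-0.198,"dz":0,"fingers":1}]}}

```text
clock: 7.15
eef_pos: [577.3, -81.5, 135.3]
eef_rot: [3.141, -0.004, -3.114]
wrist_force: [-12.6, -0.9, 4.8]
finger_gap: 21.7
finger_force: 15.0
```

```bash
python3 - <<'E'
from h import *
s=read_state();print(s["wrist_force"],s["moment"],s["eef_pos"])
s=camera("scene");t=camera("top")
a=cv2.resize(s["image"][200:320,170:310],None,fx=5,fy=5,interpolation=2)[:,:,::-1]
b=cv2.resize(t["image"][165:270,310:410],None,fx=5,fy=5,interpolation=2)[:,:,::-1]
cv2.imwrite("pics/s3.png",a);cv2.imwrite("pics/t3.png",b)
E
```

```text
[-12.60750504  -0.89579539   4.84278629] [-0.03138483  2.27938127  0.07056214] [577.33210501 -81.45689734 135.32616694]
```

View pics/s3.png

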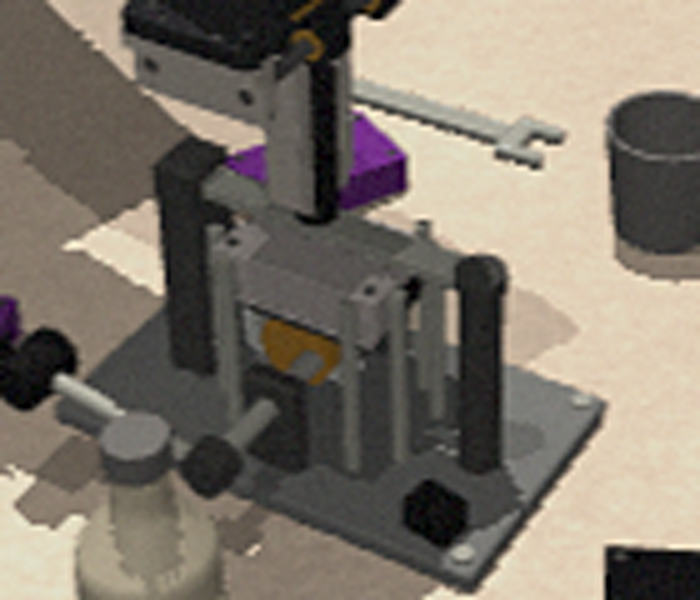

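The scene crop shows the bar over the unit with its end at the catch mouth (215,185). The gripper still holds the knob, and the force on y is still near zero, so the bar isn't on the stop yet. I'll ease off the radial load and push on in small steps.

{"method": "servo_tool", "body": {"motion": [{"wx":0,"wy":0,"wz":0,"dx":0.02,"dy":-0.01,"dz":0,"fingers":1},{"wx":0,"wy":0,"wz":0,"dx":0.02,"dy":-0.02,"dz":0,"fingers":1},{"wx":0,"wy":0,"wz":0,"dx":0.02,"dy":-0.02,"dz":0,"fingers":1}]}}

```text
clock: 7.55
eef_pos: [577.1, -83.1, 135.4]
eef_rot: [3.141, 0.0, -3.114]
wrist_force: [3.1, 2.5, -2.5]
finger_gap: 21.5
finger_force: 15.0
```

{"method": "servo_tool", "body": {"motion": [{"wx":0,"wy":0,"wz":0,"dx":0,"dy":-0.01,"dz":0,"fingers":1},{"wx":0,"wy":0,"wz":0,"dx":0,"dy":-0.02,"dz":0,"fingers":1},{"wx":0,"wy":0,"wz":0,"dx":0,"dy":-0.02,"dz":0,"fingers":1}]}}

```text
clock: 7.85
eef_pos: [577.0, -83.3, 135.4]
eef_rot: [3.138, -0.0, -3.114]
wrist_force: [1.8, 15.3, 0.4]
finger_gap: 21.0
finger_force: 15.0
```

The +y reaction rose to 15 N with no more travel, at y = -83.3 against a predicted -83.5. The bar is on its stop. I'll release it, rise and move over the grip.

{"method": "servo_tool", "body": {"motion": [{"wx":0,"wy":0,"wz":0,"dx":0,"dy":0,"dz":0,"fingers":-0.2},{"wx":0,"wy":0,"wz":0,"dx":0,"dy":0,"dz":0,"fingers":-0.2},{"wx":0,"wy":0,"wz":0,"dx":0,"dy":0,"dz":0,"fingers":-0.2},{"wx":0,"wy":0,"wz":0,"dx":0,"dy":0,"dz":0,"fingers":-0.2},{"wx":0,"wy":0,"wz":0,"dx":0,"dy":0,"dz":-0.4,"fingers":-0.2},{"wx":0,"wy":0,"wz":0,"dx":0,"dy":0,"dz":-0.8,"fingers":-0.2},{"wx":0,"wy":0,"wz":0,"dx":0.3,"dy":-0.34,"dz":-0.8,"fingers":-0.2},{"wx":0,"wy":0,"wz":0,"dx":0.6,"dy":-0.68,"dz":-0.8,"fingers":-0.2},{"wx":0,"wy":0,"wz":0,"dx":0.9,"dy":-1,"dz":-0.8,"fingers":-0.2},{"wx":0,"wy":0,"wz":0,"dx":0.9,"dy":-1,"dz":-0.8,"fingers":-0.2}]}}

```text
clock: 8.85
eef_pos: [487.3, -190.8, 215.8]
eef_rot: [-3.141, -0.0, -3.118]
wrist_force: [-0.4, 0.6, 0.5]
finger_gap: 56.2
finger_force: 0.0
```

```bash
python3 - <<'E'
from h import *
w=camera("wrist");t=camera("top")
im=np.hstack([cv2.resize(w["image"],(533,400)),cv2.resize(t["image"][165:265,340:400],(240,400),interpolation=2)])
cv2.imwrite("pics/w2.png",im[:,:,::-1])
for q in["lever_grip","bar_knob"]: print(q,[(d["location"],d["conf"],onz(w,d["location"],67).round(1)) for d in spot_in(q,w)])
print(proj(w,(489.6,-186.4,67)), read_state()["eef_pos"])
p=np.load('p.npy');c,s=np.cos(p[2]),np.sin(p[2])
F=lambda x,y,z:(p[0]+c*x-s*y,p[1]+s*x+c*y,z)
for n,X in dict(end=F(-80,0,126),knob=F(-5,0,156),hinge=F(85,0,126)).items(): print(n,proj(w,X).round(),proj(t,X).round(1))
E
```

```text
lever_grip [([284.6, 232.1], 0.75, array([ 526.4, -183.5,   67. ]))]
bar_knob [([402.3, 286.7], 0.63, array([583.7, -60.1,  67. ])), ([361.6, 225.8], 0.6, array([ 518.1, -108.2,   67. ]))]
[282.6834318  195.88893802] [ 490.2466985  -187.23013633  215.50692972]
end [407. 235.] [357.3 245.7]
knob [411. 338.] [357.5 214.6]
hinge [390. 399.] [353.3 180.2]
```

View pics/w2.png

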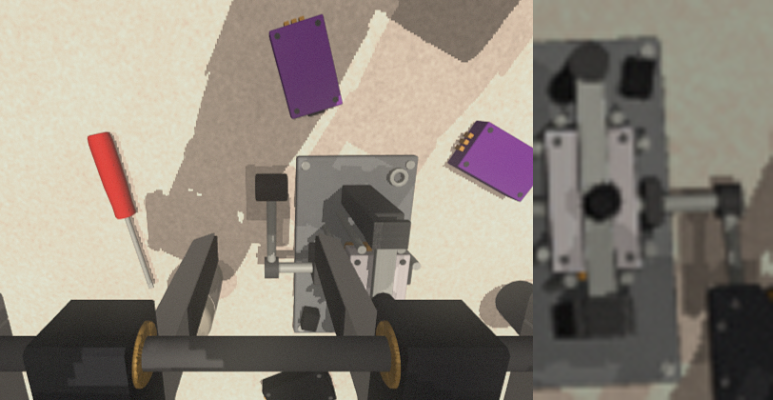

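The wrist view shows the grip at composite (271,187), which matches the prediction. The top crop shows the bar closed, running from the post through the knob into the catch. Now I'll descend on the grip.

{"method": "servo_tool", "body": {"motion": [{"wx":0,"wy":0,"wz":0,"dx":0,"dy":0.005,"dz":0.4,"fingers":-0.2},{"wx":0,"wy":0,"wz":0,"dx":0,"dy":0.005,"dz":0.8,"fingers":-0.2},{"wx":0,"wy":0,"wz":0,"dx":0,"dy":0.005,"dz":1,"fingers":-0.2},{"wx":0,"wy":0,"wz":0,"dx":0,"dy":0.005,"dz":1,"fingers":-0.2}]}}

```text
clock: 9.45
eef_pos: [489.1, -185.7, 112.7]
eef_rot: [3.139, -0.005, -3.113]
wrist_force: [0.3, -0.3, -0.2]
finger_gap: 56.4
finger_force: 0.0
```

{"method": "servo_tool", "body": {"motion": [{"wx":0,"wy":0,"wz":0,"dx":0,"dy":0,"dz":0.3,"fingers":-0.2},{"wx":0,"wy":0,"wz":0,"dx":0,"dy":0,"dz":0.5,"fingers":-0.2},{"wx":0,"wy":0,"wz":0,"dx":0,"dy":0,"dz":0.63,"fingers":-0.2},{"wx":0,"wy":0,"wz":0,"dx":0,"dy":0,"dz":0.63,"fingers":-0.2}]}}

```text
clock: 9.85
eef_pos: [489.8, -186.8, 52.0]
eef_rot: [3.141, -0.001, -3.114]
wrist_force: [0.6, 0.1, 0.7]
finger_gap: 55.9
finger_force: 0.0
```

{"method": "servo_tool", "body": {"motion": [{"wx":0,"wy":0,"wz":0,"dx":0,"dy":0,"dz":0,"fingers":1},{"wx":0,"wy":0,"wz":0,"dx":0,"dy":0,"dz":0,"fingers":1},{"wx":0,"wy":0,"wz":0,"dx":0,"dy":0,"dz":0,"fingers":1},{"wx":0,"wy":0,"wz":0,"dx":0,"dy":0,"dz":0,"fingers":1},{"wx":0,"wy":0,"wz":0,"dx":0,"dy":0,"dz":0,"fingers":1},{"wx":0,"wy":0,"wz":0,"dx":0,"dy":0,"dz":0,"fingers":1},{"wx":0,"wy":0,"wz":0,"dx":0,"dy":0,"dz":0,"fingers":1}], "newtons": 35}}

```text
clock: 10.55
eef_pos: [490.0, -186.0, 53.0]
eef_rot: [3.14, 0.001, -3.114]
wrist_force: [0.2, 11.4, 3.9]
finger_gap: 32.3
finger_force: 35.0
```

{"method": "servo_tool", "body": {"motion": [{"wx":0,"wy":0,"wz":0,"dx":0,"dy":0.01,"dz":0,"fingers":1},{"wx":0,"wy":0,"wz":0,"dx":-0.031,"dy":0.01,"dz":-0.126,"fingers":1},{"wx":0,"wy":0,"wz":0,"dx":-0.077,"dy":0.01,"dz":-0.248,"fingers":1},{"wx":0,"wy":0,"wz":0,"dx":-0.139,"dy":0.01,"dz":-0.362,"fingers":1},{"wx":0,"wy":0,"wz":0,"dx":-0.215,"dy":0.01,"dz":-0.467,"fingers":1},{"wx":0,"wy":0,"wz":0,"dx":-0.304,"dy":0.01,"dz":-0.562,"fingers":1},{"wx":0,"wy":0,"wz":0,"dx":-0.404,"dy":0.01,"dz":-0.644,"fingers":1},{"wx":0,"wy":0,"wz":0,"dx":-0.515,"dy":0.01,"dz":-0.713,"fingers":1},{"wx":0,"wy":0,"wz":0,"dx":-0.624,"dy":0.01,"dz":-0.763,"fingers":1},{"wx":0,"wy":0,"wz":0,"dx":-0.624,"dy":0.01,"dz":-0.763,"fingers":1}]}}

```text
clock: 11.55
eef_pos: [552.9, -184.0, 129.5]
eef_rot: [3.141, -0.001, -3.114]
wrist_force: [-3.1, 6.4, -1.1]
finger_gap: 31.4
finger_force: 35.0
```

{"method": "servo_tool", "body": {"motion": [{"wx":0,"wy":0,"wz":0,"dx":-0.095,"dy":0.005,"dz":-0.032,"fingers":1},{"wx":0,"wy":0,"wz":0,"dx":-0.19,"dy":0.005,"dz":-0.053,"fingers":1},{"wx":0,"wy":0,"wz":0,"dx":-0.272,"dy":0.005,"dz":-0.064,"fingers":1},{"wx":0,"wy":0,"wz":0,"dx":-0.272,"dy":0.005,"dz":-0.064,"fingers":1}]}}

```text
clock: 11.95
eef_pos: [579.9, -183.1, 135.9]
eef_rot: [3.141, -0.0, -3.114]
wrist_force: [-4.7, 3.7, 2.2]
finger_gap: 31.7
finger_force: 35.0
```

```bash
cat > look.py <<'E'
import sys
from h import *
s=camera("scene");w=camera("wrist")
a=cv2.resize(s["image"][210:330,160:300],(560,480),interpolation=2)
p=np.load('p.npy');c,sn=np.cos(p[2]),np.sin(p[2])
F=lambda x,y,z:(p[0]+c*x-sn*y,p[1]+sn*x+c*y,z)
for nm,X in dict(axle=F(0,-100,50),gripTop=F(0,-100,150),grip10=F(-10,-100,149.5)).items():
    print(nm,np.round(X,1),proj(s,X).round(1),proj(w,X).round(1))
    u=(proj(s,X)-[160,210])*4; cv2.circle(a,tuple(int(v) for v in u),3,(0,255,0),1)
cv2.imwrite('pics/%s.png'%sys.argv[1],a[:,:,::-1])
cv2.imwrite('pics/%sw.png'%sys.argv[1],w["image"][:,:,::-1])
st=read_state();print(st["eef_pos"],st["wrist_force"])
E
python3 look.py L1
```

```text
axle [ 588.1 -183.3   50. ] [210.8 293.3] [277.3 223.5]
gripTop [ 588.1 -183.3  150. ] [208. 259.] [276.4 286.5]
grip10 [ 578.2 -183.6  149.5] [204.3 257.8] [276.2 268.6]
[ 579.47000298 -183.14432634  135.89925853] [-2.95139888  4.53996361 -0.93283364]
```

View pics/L1.png

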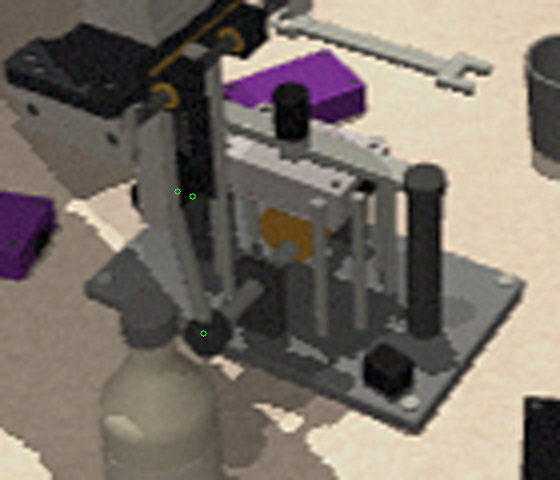

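View pics/L1w.png

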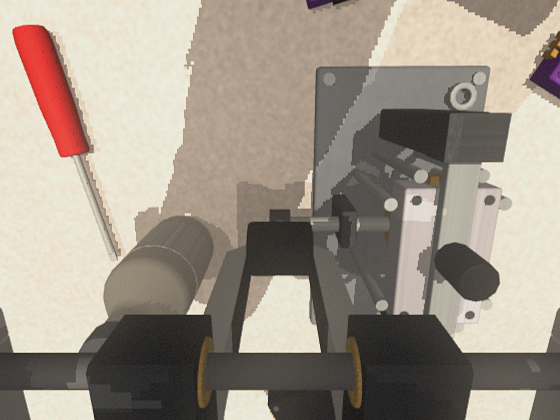

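The scene crop shows the lever nearly upright, with the axle end at (208,333). The wrist view shows the grip between the pads spanning rows 222 to 276, and the axle at row 222 as predicted. I'll work out the lever angle from the grip's silhouette.

```bash
cat > ang.py <<'E'
from h import *
w=camera("wrist")
p=np.load('p.npy');c,sn=np.cos(p[2]),np.sin(p[2])
F=lambda x,y,z:(p[0]+c*x-sn*y,p[1]+sn*x+c*y,z)
th=np.linspace(0,6.28,120)
for f in np.arange(1.36,1.66,.05):
    r=[proj(w,F(-100*np.cos(f)+14*np.cos(a),-84,50+100*np.sin(f)+14*np.sin(a)))[1] for a in th]
    print(round(f-.17,2),np.round([min(r),max(r)],1))
g=cv2.cvtColor(w["image"],cv2.COLOR_RGB2GRAY)
for col in (262,280,298): print(col,g[212:290:2,col].tolist())
st=read_state();print(st["eef_pos"],st["wrist_force"])
E
python3 ang.py
```

```text
1.19 [220.3 275.7]
1.24 [229.9 285.3]
1.29 [239.4 294.8]
1.34 [248.6 304. ]
1.39 [257.6 312.8]
1.44 [266.2 321.2]
262 [128, 129, 125, 126, 131, 29, 48, 50, 48, 46, 46, 47, 41, 51, 42, 47, 48, 47, 48, 46, 46, 46, 48, 49, 51, 51, 55, 51, 51, 52, 56, 51, 128, 156, 157, 150, 154, 160, 162]
280 [57, 55, 59, 55, 79, 42, 41, 47, 39, 46, 44, 47, 47, 48, 45, 52, 47, 47, 46, 48, 50, 51, 50, 52, 50, 56, 59, 57, 54, 56, 56, 52, 217, 227, 229, 228, 228, 228, 227]
298 [126, 125, 112, 92, 101, 40, 39, 43, 37, 42, 49, 46, 35, 51, 45, 46, 51, 49, 50, 50, 52, 45, 52, 49, 50, 55, 52, 52, 54, 55, 58, 46, 152, 158, 229, 226, 227, 229, 232]
[ 579.39211057 -183.13882977  135.87880864] [-3.72205262  4.27565699 -1.60945432]
```

```bash
python3 - <<'E'
from h import *
w=camera("wrist");s=camera("scene")
e=read_state()["eef_pos"]
for dz in(0,19): 
  for dx in(-8,8): print(dz,dx,[proj(w,e+np.array([dx,y,dz])).round() for y in(-28,-16,16,28)])
a=s["image"][225:310,180:240];b=w["image"][190:330,200:360]
cv2.imwrite('pics/d1.png',np.hstack([cv2.resize(a,(340,480),interpolation=2),cv2.resize(b,(460,480),interpolation=2)])[:,:,::-1])
E
```

```text
0 -8 [array([226., 245.]), array([248., 246.]), array([307., 247.]), array([329., 248.])]
0 8 [array([227., 272.]), array([248., 272.]), array([305., 274.]), array([327., 274.])]
19 -8 [array([221., 260.]), array([245., 261.]), array([310., 262.]), array([334., 263.])]
19 8 [array([221., 289.]), array([245., 290.]), array([308., 291.]), array([332., 292.])]
```

View pics/d1.png

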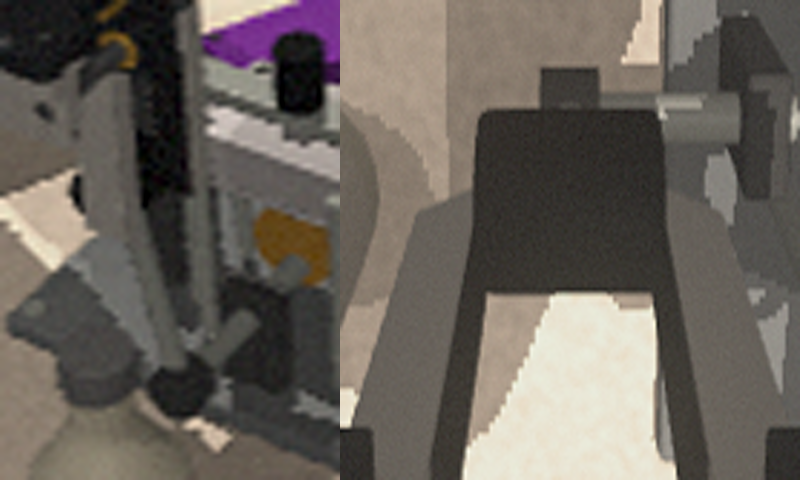

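The wrist crop shows the fingertips at row 248, as predicted, but the grip at rows 222 to 275. So the grip lags the pads by about 12 mm, and the lever is at about 1.19. I'll grip harder, advance part of the way and re-measure.

{"method": "servo_tool", "body": {"motion": [{"wx":0,"wy":0,"wz":0,"dx":0,"dy":0.01,"dz":0,"fingers":1},{"wx":0,"wy":0,"wz":0,"dx":0,"dy":0.01,"dz":0,"fingers":1},{"wx":0,"wy":0,"wz":0,"dx":-0.03,"dy":0.01,"dz":-0.005,"fingers":1},{"wx":0,"wy":0,"wz":0,"dx":-0.06,"dy":0.01,"dz":-0.01,"fingers":1},{"wx":0,"wy":0,"wz":0,"dx":-0.09,"dy":0.01,"dz":-0.015,"fingers":1},{"wx":0,"wy":0,"wz":0,"dx":-0.12,"dy":0.01,"dz":-0.018,"fingers":1},{"wx":0,"wy":0,"wz":0,"dx":-0.12,"dy":0.01,"dz":-0.018,"fingers":1}], "newtons": 60}}

```text
clock: 12.9
eef_pos: [590.6, -182.7, 136.7]
eef_rot: [-3.141, -0.002, -3.115]
wrist_force: [-6.1, -4.0, -2.0]
finger_gap: 31.1
finger_force: 60.0
```

```bash
python3 ang.py
```

```text
1.19 [198.7 254.6]
1.24 [208.6 264.4]
1.29 [218.3 274.1]
1.34 [227.9 283.4]
1.39 [237.1 292.5]
1.44 [246.  301.2]
262 [125, 126, 125, 98, 46, 50, 42, 48, 49, 45, 45, 46, 42, 47, 48, 47, 49, 50, 50, 48, 46, 50, 49, 48, 51, 51, 57, 53, 50, 54, 49, 145, 160, 164, 164, 160, 157, 157, 158]
280 [83, 81, 82, 66, 44, 45, 42, 44, 42, 41, 45, 45, 45, 45, 41, 46, 47, 45, 50, 49, 46, 48, 50, 49, 51, 49, 53, 47, 54, 52, 46, 220, 226, 227, 229, 229, 229, 229, 228]
298 [107, 102, 97, 68, 42, 40, 46, 45, 44, 39, 43, 46, 41, 40, 44, 42, 43, 51, 42, 54, 48, 47, 54, 53, 48, 51, 53, 52, 56, 57, 47, 147, 159, 162, 205, 226, 223, 226, 225]
[ 590.56758069 -182.67837433  136.68748435] [-5.29508204 -3.70373067 -2.36536649]
```

It holds now: the edges at 219 and 273.5 give about 1.29. I'll go 11 mm more.

{"method": "servo_tool", "body": {"motion": [{"wx":0,"wy":0,"wz":0,"dx":-0.03,"dy":-0.005,"dz":-0.003,"fingers":1},{"wx":0,"wy":0,"wz":0,"dx":-0.06,"dy":-0.005,"dz":-0.005,"fingers":1},{"wx":0,"wy":0,"wz":0,"dx":-0.09,"dy":-0.005,"dz":-0.006,"fingers":1},{"wx":0,"wy":0,"wz":0,"dx":-0.11,"dy":-0.005,"dz":-0.006,"fingers":1},{"wx":0,"wy":0,"wz":0,"dx":-0.11,"dy":-0.005,"dz":-0.006,"fingers":1}]}}

```text
clock: 13.45
eef_pos: [601.3, -182.4, 136.5]
eef_rot: [3.141, -0.003, -3.115]
wrist_force: [-6.6, -2.2, -5.8]
finger_gap: 31.2
finger_force: 60.0
```

```bash
python3 ang.py; python3 - <<'E'
from h import *
s=camera("scene");w=camera("wrist")
a=s["image"][205:315,170:290];b=w["image"][:,150:]
im=np.hstack([cv2.resize(a,(480,440),interpolation=2),cv2.resize(b,(320,440))])
cv2.imwrite('pics/f1.png',im[:,:,::-1])
E
```

```text
1.19 [177.8 234.5]
1.24 [187.9 244.6]
1.29 [198.  254.4]
1.34 [207.8 264. ]
1.39 [217.4 273.4]
1.44 [226.7 282.4]
262 [125, 131, 58, 45, 44, 44, 42, 43, 49, 46, 43, 50, 43, 48, 55, 52, 53, 45, 50, 51, 50, 51, 54, 52, 53, 51, 55, 54, 59, 51, 137, 159, 157, 160, 162, 163, 164, 159, 152]
280 [82, 86, 44, 46, 35, 41, 40, 45, 46, 45, 43, 44, 44, 49, 48, 47, 48, 51, 47, 51, 48, 47, 51, 56, 50, 52, 52, 54, 58, 49, 219, 231, 230, 227, 225, 226, 230, 231, 230]
298 [210, 205, 40, 37, 38, 45, 43, 43, 40, 41, 48, 41, 47, 44, 47, 48, 52, 51, 51, 51, 49, 46, 51, 50, 52, 51, 55, 58, 54, 52, 147, 150, 156, 153, 206, 230, 227, 226, 226]
[ 601.24145436 -182.35794272  136.53558774] [-5.921288   -1.01983069 -6.89018133]
```

View pics/f1.png

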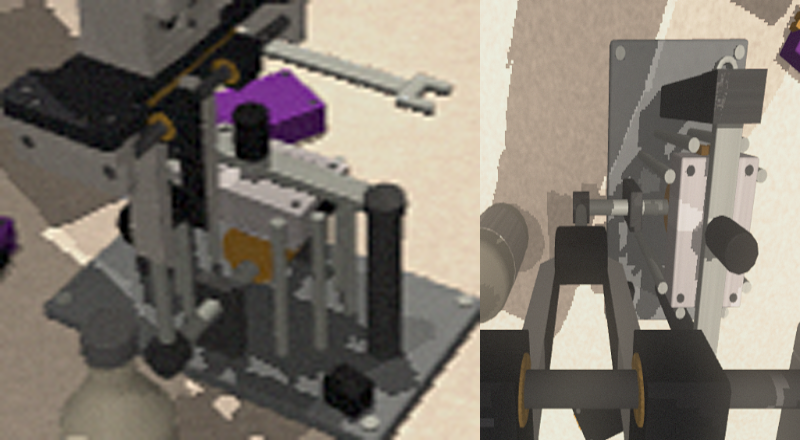

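The edges at 216 and 271.5 give about 1.385. The scene crop shows the rod upright, with the bar still in the catch. One check for bias: compare the axle's rows in the wrist view with the prediction.

```bash
python3 - <<'E'
from h import *
w=camera("wrist")
p=np.load('p.npy');c,sn=np.cos(p[2]),np.sin(p[2])
F=lambda x,y,z:(p[0]+c*x-sn*y,p[1]+sn*x+c*y,z)
g=cv2.cvtColor(w["image"],cv2.COLOR_RGB2GRAY)
for y in(-72,-65): 
    u=proj(w,F(0,y,50));k=int(round(u[0]));print('axle',u.round(1),g[180:215,k].tolist())
for nm,X in dict(cornerA=F(-120,-70,12),cornerB=F(-120,70,12),catchtop=F(-87,-17,137),catchtopb=F(-87,17,137),knobtop=F(-5,0,156)).items(): print(nm,proj(w,X).round(1))
# plate far edge row at column midway
u=proj(w,F(-120,0,12));k=int(u[0]);print('edge',u.round(1),g[25:55,k].tolist())
u=proj(w,F(-87,0,137));k=int(u[0]);print('catch edge',u.round(1),g[50:90,k].tolist())
print(read_state()["eef_pos"])
E
```

```text
axle [313.1 197.1] [62, 66, 64, 65, 67, 70, 64, 61, 64, 64, 79, 96, 102, 101, 105, 109, 112, 115, 106, 107, 106, 103, 102, 98, 95, 75, 77, 76, 71, 74, 79, 82, 72, 66, 70]
axle [322.1 197. ] [135, 141, 114, 81, 84, 80, 83, 82, 81, 79, 101, 128, 146, 156, 165, 172, 181, 192, 195, 188, 172, 165, 165, 149, 136, 104, 76, 80, 84, 81, 85, 81, 80, 83, 83]
cornerA [314.5  36.4]
cornerB [493.4  35.4]
catchtop [450.9  64.5]
catchtopb [523.1  64.1]
knobtop [481.9 241.7]
edge [403.9  35.9] [207, 208, 214, 213, 214, 218, 217, 217, 212, 215, 214, 218, 179, 108, 127, 130, 133, 133, 134, 135, 137, 133, 137, 134, 133, 134, 133, 137, 138, 137]
catch edge [487.   64.3] [185, 189, 185, 190, 171, 143, 134, 132, 131, 131, 133, 133, 133, 134, 135, 120, 90, 85, 85, 91, 85, 85, 86, 85, 83, 81, 82, 84, 83, 87, 83, 86, 86, 84, 85, 88, 81, 89, 85, 81]
[ 601.20461844 -182.36466526  136.57456526]
```

The axle and plate edges sit about 1 px below the prediction, so the lever is at about 1.375. I'll move a final 2 mm.

{"method": "servo_tool", "body": {"motion": [{"wx":0,"wy":0,"wz":0,"dx":-0.02,"dy":0,"dz":0,"fingers":1},{"wx":0,"wy":0,"wz":0,"dx":-0.02,"dy":0,"dz":0,"fingers":1},{"wx":0,"wy":0,"wz":0,"dx":-0.02,"dy":0,"dz":0,"fingers":1},{"wx":0,"wy":0,"wz":0,"dx":-0.02,"dy":0,"dz":0,"fingers":1},{"wx":0,"wy":0,"wz":0,"dx":-0.02,"dy":0,"dz":0,"fingers":1},{"wx":0,"wy":0,"wz":0,"dx":-0.02,"dy":0,"dz":0,"fingers":1}]}}

```text
clock: 14.25
eef_pos: [603.1, -182.3, 136.4]
eef_rot: [3.141, -0.003, -3.115]
wrist_force: [-5.7, -2.3, -7.2]
finger_gap: 30.7
finger_force: 60.0
```

```bash
sed -i 's/1.36,1.66,.05/1.50,1.63,.02/; s/g\[212:290:2,col\]/g[204:222,col].tolist(),g[262:280,col]/' ang.py; python3 ang.py
```

```text
1.33 [202.4 258.8]
1.35 [206.3 262.6]
1.37 [210.2 266.4]
1.39 [214.  270.1]
1.41 [217.8 273.8]
1.43 [221.5 277.4]
1.45 [225.2 280.9]
262 [125, 124, 125, 123, 123, 122, 128, 129, 128, 127, 130, 99, 37, 45, 46, 44, 42, 45] [50, 54, 52, 53, 52, 52, 55, 50, 49, 125, 161, 159, 156, 157, 160, 157, 160, 160]
280 [87, 84, 85, 84, 84, 85, 83, 83, 82, 88, 80, 60, 43, 41, 47, 42, 46, 40] [53, 56, 53, 55, 59, 56, 58, 59, 48, 188, 237, 231, 228, 230, 226, 227, 226, 227]
298 [149, 183, 211, 208, 207, 208, 207, 209, 211, 179, 110, 82, 41, 38, 40, 45, 43, 42] [56, 54, 55, 58, 54, 54, 56, 55, 62, 126, 155, 152, 156, 152, 155, 157, 159, 158]
[ 603.10752342 -182.3004559   136.41485303] [-5.43274117 -1.63843137 -7.19517403]
```

The edges at 215.2 and 270.7 give about 1.39, at the peak and not past it, and the grip is steady. I'll hand it in.

```bash
python3 -c "
from cell import *
print(sign_off())"
```

```text
the job is handed in; nothing more can be done
None
```

The job is handed in: the bar is shut on its stop in the catch, and the gripper is holding the cam lever at about 1.39 rad by camera measurement, just short of the 1.40 peak. The sign-off gave no verdict.

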